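# Take the depth of a blind bore with a sliding-stop depth gauge

## Robot

A 7-joint arm with a two-finger parallel gripper is mounted at the origin on the work surface. World frame = base frame: x ahead of the robot, y to its left, z up, the work surface at z = 0. Lengths are in m, angles in rad, forces in N, time in s.
With the tool pointing down it reaches from about 0.35 to 0.9 m from the base axis. Payload 19.9 kg.
Tool frame: the origin (TCP) lies on the centre line of the jaws, within the pads' length; the fingertips stand 22 mm ahead of it and the grasp point (between the pads) lies 3 mm ahead of it; z points along the fingers, y is the direction in which the jaws open and shut (so a half turn about z gives the same grasp; the last joint's range is limited). The gripper opens to 85 mm and grips with 20 to 120 N. Pads are 22 mm wide; open, the fingers measure 114 mm over their backs; the gripper's body (76 mm by 85 mm) begins 54 mm behind the grasp point. The pads swing forward as they close: fully open they stand 13 mm farther back than shut.
Start: joints at [-1.313, 0.417, -0.01, 1.614, 0.005, 1.111, -0.053], TCP at [0.184, 0.597, 0.253] pointing down, gripper open.
Joint ranges: [-2.81, 2.81], [-0.39, 2.02], [-1.27, 1.25], [0.06, 2.57], [-1.19, 4.33], [0.19, 2], [-2.82, 2.82]. Speed limits (rad/s): [1.89, 1.89, 2.39, 2.39, 3.01, 3.01, 3.01].

## Interface

Orientations are given as a 3x3 rotation matrix whose columns are the frame's x, y, z axes.
In Python, from plant import sensors, read_camera, order gives the robot as it stands.
- The arm moves only by the shell command python3 -m jog 'ROWS'. ROWS is JSON, a list of rows, each an object with "travel": the shift along the tool's x, y, z in m, a list of three; "roll": the turn about the tool's z in rad; "fingers": the closure, from 0 (fully open) to 1 (shut). In form: [{"travel": [tx, ty, tz], "roll": roll, "fingers": fingers}, ...]. A call has 1 to 20 rows; each row is the pose to reach, as a shift and turn from the pose measured when the call began, along the tool's axes at that moment; what a row does not reach only later rows make up. A row lasts 1/12 s, in which the tool goes at most 41.7 mm and 7.16 degrees, less where a joint would pass 70% of its speed; a pose out of reach is approached as far as the arm can. A call with a gripper value outside its range is refused whole. The fingers move at their own pace and stop on an object; the grip force is fixed at half the most. Time passes only in rows, so rows that repeat a pose let the fingers close. It gives the time, the measured TCP pose, the force and the opening at its end, in the units of the state.
- sensors.get_obs(): the state, without advancing time (a new reading comes with each control period).
- read_camera(name): name is "scene" or "side" or "wrist"; returns a dict with "color" (420x560x3 uint8, blue, green, red), "camera_matrix" (3x3 intrinsics, pixels), "world_from_camera" (4x4, takes a point from camera to world coordinates); the wrist camera has in their place "hand_eye" (4x4, takes a point from camera to tool coordinates, whose origin is the TCP and whose axes are the flange's). Camera axes: x right, y down, z forward; pixel columns grow to the right and rows downward; lengths in m; the calibration is good to about 2 mm. A picture is of the moment at which its call begins: read the wrist's pose just before it. There is no depth.
- order.hand_in(): hands the job in, once; it reports no verdict.
The state is a dict: "t": time; "qpos": joint angles; "dq": joint speeds; "effort": joint torques, N m; "tool_pos": TCP position; "ee_rot": TCP orientation; "ft_force": force on the tool from outside, world axes, zero at the start; "moment": the same for the moment, N m; "opening": opening from 0.0 (shut) to 1.0 (fully open).
Only numpy, scipy, OpenCV 4.12 (cv2) and the standard library are available. Lean on these libraries where they do the work, as an engineer would, in place of code of your own. Each camera call takes 0.05 s, during which the arm holds its last target.

## Task

Take the depth gauge out of its stand by its knob and lower the rod upright into the blind bore of the aluminium housing until it bottoms out, so that the housing's top face pushes the stop collar up the rod; keep it pressed gently on the bottom, well under 25 N, for about a second. Then lift it straight out and put it back upright in its stand, released, with the collar still where the bore set it. Do not touch the collar with the gripper, do not drop or tip the gauge, and leave everything else where it is.

Things in the scene. Friction and masses are not known exactly. Their poses are not given: they have to be found in the camera images.
- gauge_knob (a point): centre of the depth gauge's round dark knob, half-way up it (the place to grip): 24 mm in diameter, 40 mm tall, upright, with a finger guard at its foot: a disc 36 mm in diameter, 4 mm thick, its top 22 mm below this point. Below it is a straight steel rod with a brass stop collar. The rod's tip lies 120 mm below this point; z runs up the rod. It weighs about 0.19 kg and starts in its stand.
- rod_tip (a point): centre of the flat tip of the gauge's rod, its lowest point; z runs up along the rod. The rod is 12 mm in diameter, its tip chamfered 2 mm
- collar (a joint): place of the brass stop collar on the gauge's rod, in m: a ring 28 mm in diameter, 12 mm tall. Its underside lies 26 mm + this value above the rod's tip; travel 0 to 0.044, start 0 to 0.002. Friction holds it where it is left: about 2.5 N slides it. When the rod goes down a hole deeper than that, the face around the hole pushes the collar up the rod.
- collar_face (a point): centre of the stop collar's flat underside, on the rod's axis; z runs up along the rod
- bore_mouth (a point): centre of the mouth of the blind bore, level with the housing's flat top face, 78 mm above the bench. Bore: vertical, 13.8 mm in diameter, hard flat floor (bore_floor), in the middle of the top face. Its depth is not known: somewhere from 31 to 57 mm, different every time, to be found by feel. (The four small dark dots on the face are flush screws.)
- housing: the fixed aluminium housing with the blind bore: a block 80 (x) x 72 (y) x 66 mm on a dark plate 100 x 116 x 12 mm; origin under its centre, on the bench; z up
- stand_mouth (a point): centre of the mouth of the stand's pocket, level with the stand's top, 34 mm above the bench. The stand is a fixed black block 56 x 56 mm on a steel plate 90 x 90 x 4 mm. Pocket: vertical, 14 mm in diameter, 20 mm deep; the gauge stands in it on its rod tip, 20 mm below this point, the collar clear above the stand.
- drive_wheel: bystander: black rubber robot wheel lying flat, 66 mm across, 26 mm high; origin under its centre
- gearmotor: bystander: small gearmotor lying on the bench, grey box and round steel can, 85 x 30 x 30 mm; origin under its middle
- screwdriver: bystander: screwdriver with a black handle lying on the bench; origin under its middle
- tape_roll: bystander: roll of tape lying flat, 90 mm across, 25 mm high; origin under its centre
- parts_tray: bystander: grey open tray with four compartments, 110 x 150 x 35 mm; origin under its centre
- bearing: bystander: steel ball-bearing ring lying flat, 38 mm across, 12 mm high; origin under its centre
- multimeter: bystander: grey hand multimeter lying on its back, 150 x 75 x 35 mm; origin under its centre
Things that resemble listed ones, but are neither listed nor needed, are in the scene too. Leave any red look-alike of the part that bears gauge_knob alone. Leave any pink look-alike of the housing alone.

How it is judged:
On the way, in this order (a step that is already met when the one before it is completed fails the run):
1. the rod stands upright on the floor of the bore (within 7 degrees), the collar sits on the housing's top face (within 2 mm) and the rod presses on the floor with 1 N or more for 0.6 s (horizontal distance between rod_tip and bore_mouth below 0.0035 m and angle between rod_tip's own z axis and vertical below 0.12 rad and z of collar_face in the frame of bore_mouth between -0.002 and 0.002 m and contact force between gauge and bore_floor above 1 N), for 0.6 s.
2. the gauge is lifted clear out of the bore, still upright (z of rod_tip in the frame of bore_mouth above 0.005 m and angle between rod_tip's own z axis and vertical below 0.3 rad), for 0.1 s.
At the end, for the whole second after the job is handed in: The gauge stands released and at rest in its stand: rod tip within 4 mm of the pocket's axis and at least 17 mm down the pocket, tilted less than 8 degrees, the collar still up where the bore set it (horizontal distance between rod_tip and stand_mouth below 0.004 m and z of rod_tip in the frame of stand_mouth below -0.017 m and angle between rod_tip's own z axis and vertical below 0.15 rad and value of joint collar above 0.0035 m and linear speed of gauge below 0.02 m/s and contact force between the fingers and gauge below 0.1 N); the robot touches nothing.
It fails at once if away from the bore the collar is touched by anything, or slips along the rod (horizontal distance between rod_tip and bore_mouth above 0.03 m and (contact force between collar and anything else above 0.5 N or velocity of joint collar above 0.03 m/s or velocity of joint collar below -0.03 m/s)).
It fails at once if the gauge and the housing press on each other with more than 25 N (contact force between gauge and bore_floor above 25 N or contact force between gauge and housing above 25 N).
It fails at once if the gripper touches the stop collar (contact force between the fingers and collar above 0.5 N).
It fails at once if the gauge is tipped over (more than 30 degrees) (angle between rod_tip's own z axis and vertical above 0.52 rad).
It fails at once if a bystander is moved by more than 20 mm (distance of any of drive_wheel, gearmotor, screwdriver, tape_roll, parts_tray, bearing, multimeter from where it was at the start of the episode above 0.02 m).
It also fails if it takes over 69 s, if anything falls off the work surface, if the arm or the gripper's body presses on something with over 40 N, if the wrist force passes 120 N, or if a joint passes its speed limit or range.

## Working session

There is one attempt and no reset: what is moved stays moved. The work goes in short steps, Python scripts to look and compute and a shell command to move; the robot and the scene stay as the last step left them, time stands still between calls to the robot, and variables do not carry over. Pictures are saved under pics/ and viewed, and the job is handed in when it is done.

```bash
ls; mkdir -p pics; python3 - <<'E'
from plant import sensors, read_camera
import cv2, numpy as np
o=sensors.get_obs(); print(o)
for n in ["scene","side","wrist"]:
    c=read_camera(n); cv2.imwrite(f"pics/{n}0.png",c["color"])
    print(n,c["camera_matrix"].tolist(), np.round(c.get("world_from_camera",c.get("hand_eye")),4).tolist())
E
```

```text
pics
{'t': 0.0, 'qpos': array([-1.31349526,  0.41794841, -0.01032336,  1.61419177,  0.00468818,
        1.11070363, -0.0530457 ]), 'dq': array([-4.09905771e-04, -1.08038791e-03, -1.22550640e-03,  3.71026555e-04,
       -5.61586992e-04,  8.72806627e-04,  8.50907692e-05]), 'effort': array([-1.70130610e-03, -8.64464879e+01,  6.77694753e-01, -4.34887683e+01,
        1.91746722e-02,  7.69344682e-03,  2.64014722e-05]), 'tool_pos': array([0.18388119, 0.59699176, 0.25266872]), 'ee_rot': array([[-9.55683053e-01,  2.94397382e-01, -2.90737840e-04],
       [ 2.94397517e-01,  9.55682312e-01, -1.19211471e-03],
       [-7.31024383e-05, -1.22487632e-03, -9.99999247e-01]]), 'ft_force': array([-0.17815761, -0.25609843, -0.54492113]), 'moment': array([ 0.0058947 ,  0.01714128, -0.03293366]), 'opening': 0.9943117145111845}
scene [[515.7263453960305, 0.0, 284.4573047433195], [0.0, 515.7263453960305, 202.2519225163584], [0.0, 0.0, 1.0]] [[0.8075, 0.3692, -0.46, 1.1599], [0.5898, -0.5067, 0.6288, -0.8387], [-0.0009, -0.7791, -0.6269, 0.9314], [0.0, 0.0, 0.0, 1.0]]
side [[461.5000564814669, 0.0, 282.52803072872547], [0.0, 461.5000564814669, 206.41077971797512], [0.0, 0.0, 1.0]] [[0.9897, -0.102, 0.1005, 0.4427], [-0.1415, -0.589, 0.7957, -0.7621], [-0.0219, -0.8017, -0.5973, 0.6899], [0.0, 0.0, 0.0, 1.0]]
wrist [[364.2191184621643, 0.0, 282.54284064314487], [0.0, 364.2191184621643, 209.68103115402562], [0.0, 0.0, 1.0]] [[-0.0004, -0.9538, -0.3003, 0.0768], [1.0, -0.0003, -0.0003, 0.0006], [0.0002, -0.3003, 0.9538, -0.1205], [0.0, 0.0, 0.0, 1.0]]
```

View pics/scene0.png

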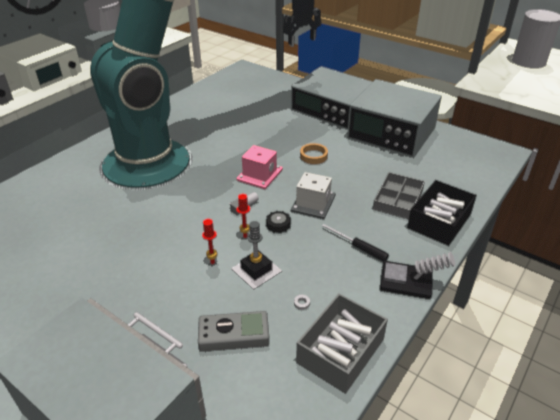

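View pics/side0.png

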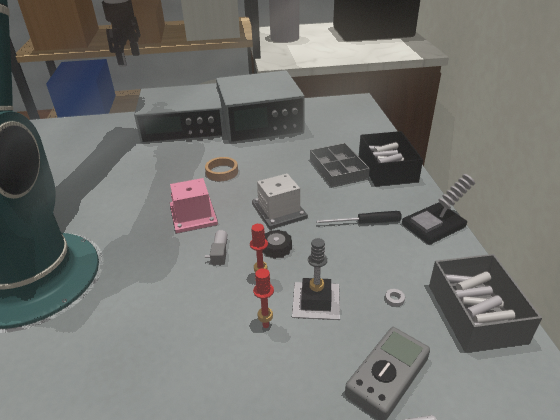

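View pics/wrist0.png

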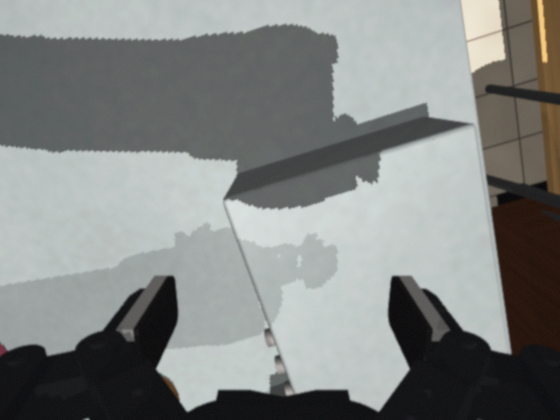

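The scene camera shows the dark-knob gauge in its stand at about (255,245) and the aluminium housing at (313,190). The side camera shows them at (317,270) and (279,195). The look-alikes are red gauges and a pink housing. I'll enlarge crops next.

```bash
python3 - <<'E'
import cv2
def crop(n,x,y,w,h,k):
    im=cv2.imread(f"pics/{n}0.png")[y:y+h,x:x+w]
    im=cv2.resize(im,None,fx=k,fy=k,interpolation=cv2.INTER_CUBIC)
    for i in range(0,w,10):
        cv2.line(im,(i*k,0),(i*k,5),(0,0,255),1); 
        if i%20==0: cv2.putText(im,str(x+i),(i*k,15),0,.35,(0,0,255),1)
    for i in range(0,h,10):
        cv2.line(im,(0,i*k),(5,i*k),(0,0,255),1); cv2.putText(im,str(y+i),(6,i*k+4),0,.35,(0,0,255),1)
    return im
import numpy as np
cv2.imwrite("pics/c1.png",np.hstack([crop("scene",220,210,66,80,6),crop("scene",285,165,60,80,6)][:2]) )
cv2.imwrite("pics/c2.png",np.hstack([crop("side",285,230,65,92,6),crop("side",245,165,66,92,6)]))
E
```

```text
(no output)
```

View pics/c1.png

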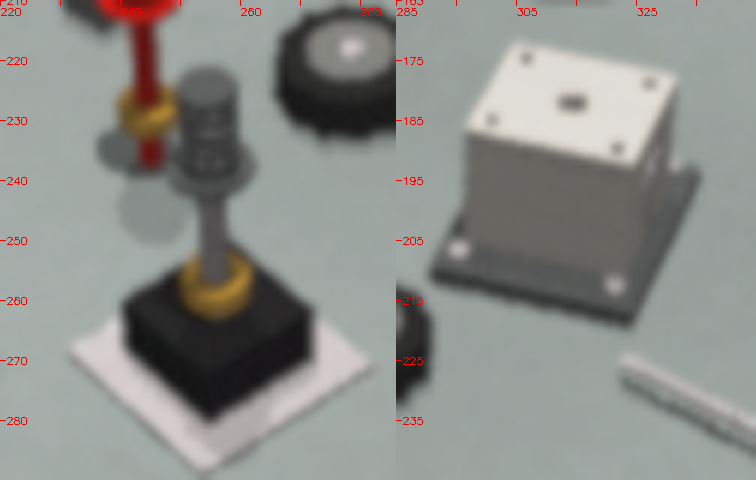

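View pics/c2.png

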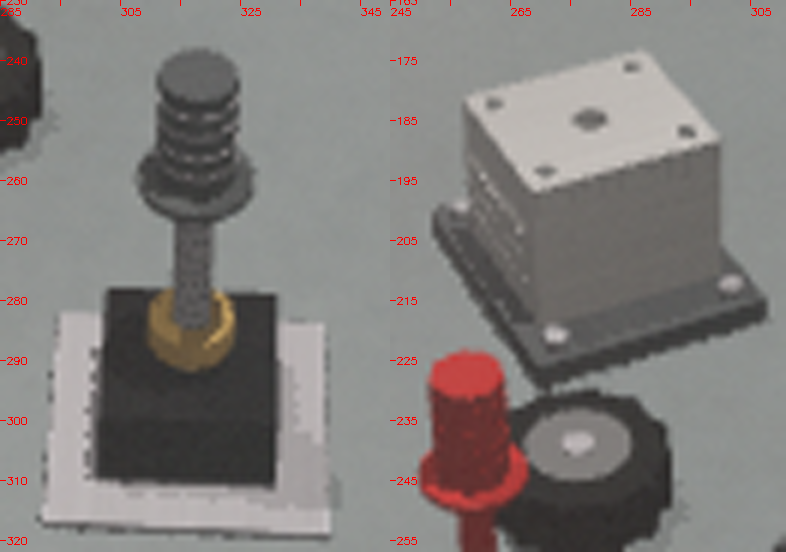

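Read-offs: the knob-top centre is scene (254.7,224) and side (318,242.8). The bore mouth is scene (314.3,182) and side (278.3,184.8). The collar sits above the stand.

```bash
cat > h.py <<'E'
import numpy as np
from plant import sensors, read_camera
import cv2
K={"scene":(515.7263,284.457,202.252),"side":(461.5,282.528,206.411)}
W={"scene":np.array([[0.8075,0.3692,-0.46,1.1599],[0.5898,-0.5067,0.6288,-0.8387],[-0.0009,-0.7791,-0.6269,0.9314]]),
"side":np.array([[0.9897,-0.102,0.1005,0.4427],[-0.1415,-0.589,0.7957,-0.7621],[-0.0219,-0.8017,-0.5973,0.6899]])}
def ray(n,u,v):
    f,cx,cy=K[n]; d=W[n][:,:3]@np.array([(u-cx)/f,(v-cy)/f,1]); return W[n][:,3],d
def atz(n,u,v,z):
    o,d=ray(n,u,v); return o+d*(z-o[2])/d[2]
def tri(a,b):
    A=[];B=[]
    for n,p in (("scene",a),("side",b)):
        o,d=ray(n,*p); d=d/np.linalg.norm(d); P=np.eye(3)-np.outer(d,d); A.append(P);B.append(P@o)
    return np.linalg.lstsq(np.vstack(A),np.hstack(B),rcond=None)[0]
def wray(c,o,u,v,z):
    M=c["camera_matrix"];H=c["hand_eye"];R=o["ee_rot"];p=o["tool_pos"]
    d=R@(H[:3,:3]@np.array([(u-M[0,2])/M[0,0],(v-M[1,2])/M[1,1],1])); q=p+R@H[:3,3]
    return q+d*(z-q[2])/d[2]
def totool(target,o):
    return o["ee_rot"].T@(np.array(target)-o["tool_pos"])
E
python3 - <<'E'
from h import *
for nm,a,b,z in (("knobtop",(254.7,224),(318,242.8),.154),("bore",(314.3,182),(278.3,184.8),.078)):
    print(nm,tri(a,b).round(4),atz("scene",*a,z).round(4),atz("side",*b,z).round(4))
print("stand top? ",atz("side",*(285+190/6,230+325/6),.048))
E
```

```text
knobtop [ 0.5797 -0.1613  0.1516] [ 0.5813 -0.163   0.154 ] [ 0.5791 -0.1645  0.154 ]
bore [0.5478 0.1384 0.0785] [0.5478 0.1384 0.078 ] [0.5479 0.1396 0.078 ]
stand top?  [ 0.57958663 -0.16217643  0.048     ]
```

```bash
python3 - <<'E'
from h import *
print(tri((243,200),(258,230)), tri((208,226),(263,275)))
print("wheel",tri((278,218),(277,240)))
o=sensors.get_obs()
print(totool([.58,-.163,.253],o), totool([.548,.139,.253],o), np.arctan2(o["ee_rot"][1,1],o["ee_rot"][0,1]))
E
```

```text
[ 0.48056981 -0.08484756  0.12910707] [ 0.47710886 -0.2082841   0.13033464]
wheel [ 5.24482014e-01 -4.00705270e-06  2.92911456e-02]
[-6.02263754e-01 -6.09831043e-01  4.26457483e-04] [-4.82796625e-01 -3.30625860e-01  1.60723556e-04] 1.2720527952793892
```

```bash
python3 -m jog '[{"travel":[-0.56,-0.58,0],"roll":0,"fingers":0},{"travel":[-0.56,-0.58,0],"roll":0,"fingers":0},{"travel":[-0.56,-0.58,0],"roll":0,"fingers":0},{"travel":[-0.56,-0.58,0],"roll":0,"fingers":0},{"travel":[-0.56,-0.58,0],"roll":0,"fingers":0},{"travel":[-0.56,-0.58,0],"roll":0,"fingers":0},{"travel":[-0.56,-0.58,0],"roll":0,"fingers":0},{"travel":[-0.56,-0.58,0],"roll":0,"fingers":0},{"travel":[-0.56,-0.58,0],"roll":0,"fingers":0},{"travel":[-0.56,-0.58,0],"roll":0,"fingers":0},{"travel":[-0.56,-0.58,0],"roll":0,"fingers":0},{"travel":[-0.56,-0.58,0],"roll":0,"fingers":0},{"travel":[-0.56,-0.58,0],"roll":0,"fingers":0},{"travel":[-0.56,-0.58,0],"roll":0,"fingers":0},{"travel":[-0.56,-0.58,0],"roll":0,"fingers":0},{"travel":[-0.56,-0.58,0],"roll":0,"fingers":0},{"travel":[-0.56,-0.58,0],"roll":0,"fingers":0},{"travel":[-0.56,-0.58,0],"roll":0,"fingers":0},{"travel":[-0.56,-0.58,0],"roll":0,"fingers":0},{"travel":[-0.56,-0.58,0],"roll":0,"fingers":0}]'
python3 - <<'E'
from h import *
o=sensors.get_obs(); print(o["t"],o["tool_pos"],o["ee_rot"].round(4),o["qpos"].round(3))
print(totool([.58,-.163,.253],o))
E
```

```text
t: 1.82
tool_pos: [0.5493, -0.1275, 0.2533]
ee_rot: [[-0.954, 0.298, 0.0], [0.298, 0.954, -0.003], [-0.001, -0.003, -1.0]]
ft_force: [-0.8, -0.8, 0.1]
opening: 1.0
1.8167 [ 0.54933273 -0.12750462  0.25329313] [[-9.544e-01  2.985e-01  1.000e-04]
 [ 2.985e-01  9.544e-01 -3.100e-03]
 [-1.000e-03 -2.900e-03 -1.000e+00]] [-0.26   0.341  0.538  1.784 -0.193  1.069  1.613]
[-0.03986381 -0.02472251  0.00040445]
```

```bash
python3 -m jog '[{"travel":[-0.035,-0.025,0],"roll":0,"fingers":0},{"travel":[-0.035,-0.025,0],"roll":0,"fingers":0},{"travel":[-0.035,-0.025,0],"roll":0,"fingers":0},{"travel":[-0.035,-0.025,0],"roll":0,"fingers":0}]'
python3 - <<'E'
from h import *
o=sensors.get_obs(); c=read_camera("wrist"); cv2.imwrite("pics/w1.png",c["color"])
np.savez("w1.npz",**c); np.savez("o1.npz",**o)
print(o["tool_pos"])
E
```

```text
t: 2.15
tool_pos: [0.575, -0.1619, 0.2529]
ee_rot: [[-0.954, 0.299, -0.001], [0.299, 0.954, -0.003], [-0.0, -0.003, -1.0]]
ft_force: [-0.8, 0.2, 0.0]
opening: 1.002
[ 0.57501718 -0.16185897  0.25288492]
```

View pics/w1.png

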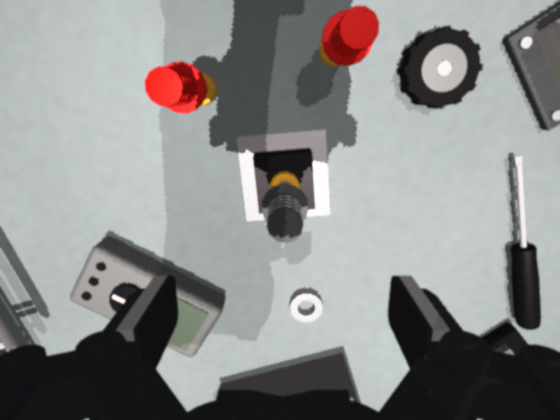

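```bash
python3 - <<'E'
import cv2
im=cv2.imread("pics/w1.png")[125:250,225:345]
cv2.imwrite("pics/w1c.png",cv2.resize(cv2.convertScaleAbs(im,alpha=1.8,beta=20),None,fx=5,fy=4.8,interpolation=cv2.INTER_CUBIC))
E
```

```text
(no output)
```

View pics/w1c.png

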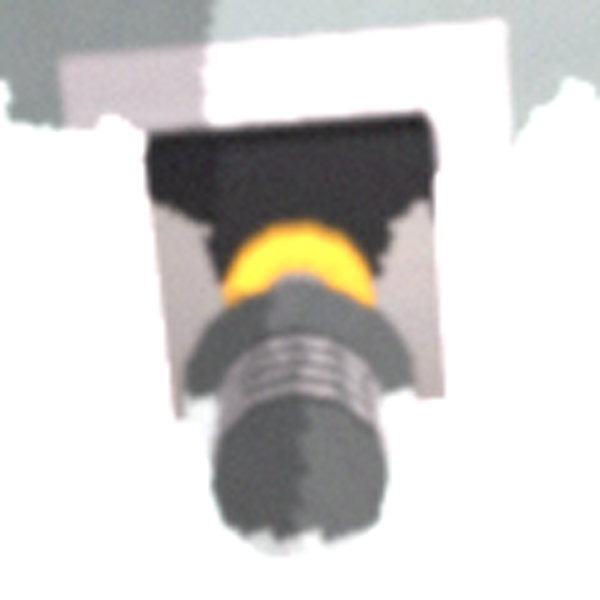

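```bash
python3 - <<'E'
from h import *
c=np.load("w1.npz");o=np.load("o1.npz")
p=wray(c,o,285,223.5,.154); print(p)
for z in (.145,.2): print(totool([p[0],p[1],z],o))
print(totool([.580,-.163,.2],o))
E
```

```text
[ 0.57701887 -0.16063495  0.154     ]
[-0.00153669  0.00211172  0.10787882]
[-0.00154042  0.0019358   0.05287911]
[-0.00509242  0.00057059  0.05288371]
```

```bash
python3 -m jog '[{"travel":[-0.003,0.001,0.03],"roll":0,"fingers":0},{"travel":[-0.003,0.001,0.06],"roll":0,"fingers":0},{"travel":[-0.003,0.001,0.06],"roll":0,"fingers":0},{"travel":[-0.003,0.001,0.06],"roll":0,"fingers":0}]'
python3 - <<'E'
from h import *
o=sensors.get_obs(); c=read_camera("wrist"); cv2.imwrite("pics/w2.png",c["color"])
np.savez("w1.npz",**c); np.savez("o1.npz",**o)
print(o["tool_pos"])
s=read_camera("side")["color"]; cv2.imwrite("pics/s2.png",cv2.resize(s[150:330,220:420],None,fx=3,fy=3,interpolation=2))
E
```

```text
t: 2.53
tool_pos: [0.5774, -0.1602, 0.1929]
ee_rot: [[-0.955, 0.297, -0.003], [0.297, 0.955, -0.002], [0.002, -0.003, -1.0]]
ft_force: [1.4, -0.0, 0.8]
opening: 1.0
[ 0.57741046 -0.16016757  0.19291932]
```

View pics/w2.png

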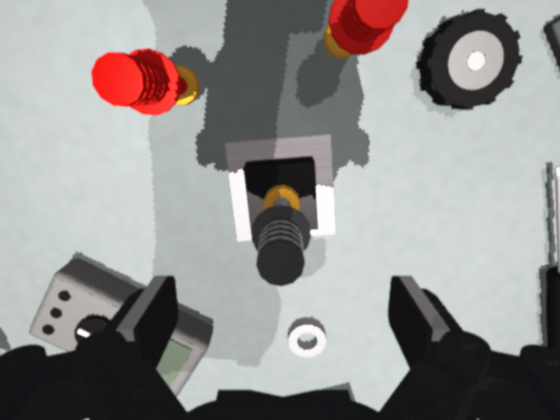

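View pics/s2.png

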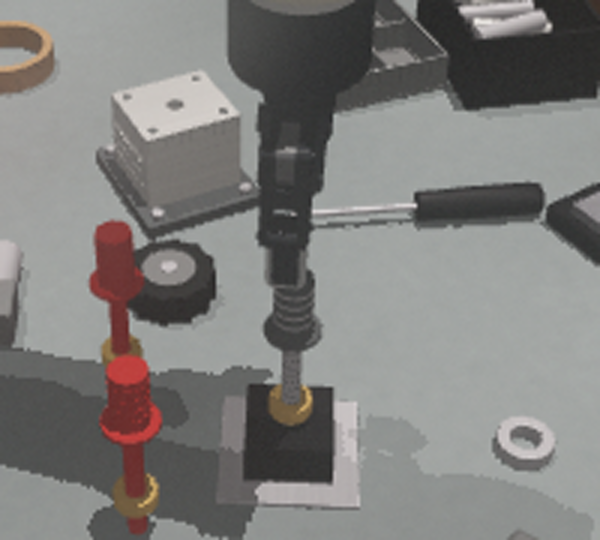

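The wrist picture shows the knob-top centre at about (280.5,262), lying between the two jaws. The side picture shows the nearer finger in line with the knob.

```bash
python3 - <<'E'
from h import *
c=np.load("w1.npz");o=np.load("o1.npz")
p=wray(c,o,280.5,262,.154); print(p, totool([p[0],p[1],.142],o), totool([.5785,-.1625,.142],o))
E
```

```text
[ 0.5769455  -0.16061664  0.154     ] [ 0.00020819 -0.00042076  0.05092126] [-0.00183557 -0.00175737  0.05092099]
```

```bash
python3 -m jog '[{"travel":[-0.001,-0.001,0.025],"roll":0,"fingers":0},{"travel":[-0.001,-0.001,0.051],"roll":0,"fingers":0},{"travel":[-0.001,-0.001,0.051],"roll":0,"fingers":0},{"travel":[-0.001,-0.001,0.051],"roll":0,"fingers":0.4},{"travel":[-0.001,-0.001,0.051],"roll":0,"fingers":0.5}]'
python3 - <<'E'
from h import *
o=sensors.get_obs(); c=read_camera("wrist"); cv2.imwrite("pics/w3.png",c["color"])
np.savez("w1.npz",**c); np.savez("o1.npz",**o)
print(o["tool_pos"],o["ft_force"],o["opening"])
s=read_camera("side")["color"]; cv2.imwrite("pics/s3.png",cv2.resize(s[150:330,220:420],None,fx=3,fy=3,interpolation=2))
E
```

```text
t: 3.05
tool_pos: [0.5802, -0.1626, 0.1461]
ee_rot: [[-0.955, 0.298, 0.003], [0.298, 0.955, -0.003], [-0.004, -0.002, -1.0]]
ft_force: [0.3, -0.8, 0.9]
opening: 0.748
[ 0.58015984 -0.16263017  0.14608108] [ 0.26706652 -0.7734193   0.90160292] 0.7478438863631546
```

View pics/w3.png

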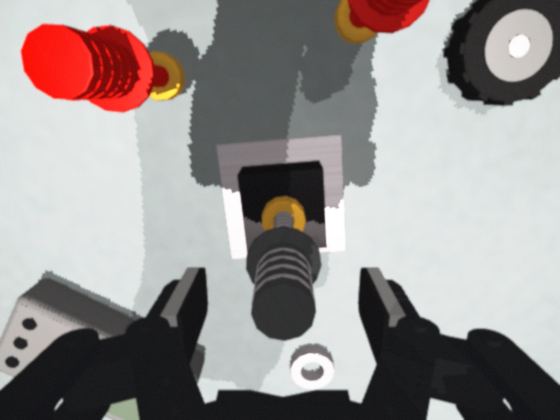

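View pics/s3.png

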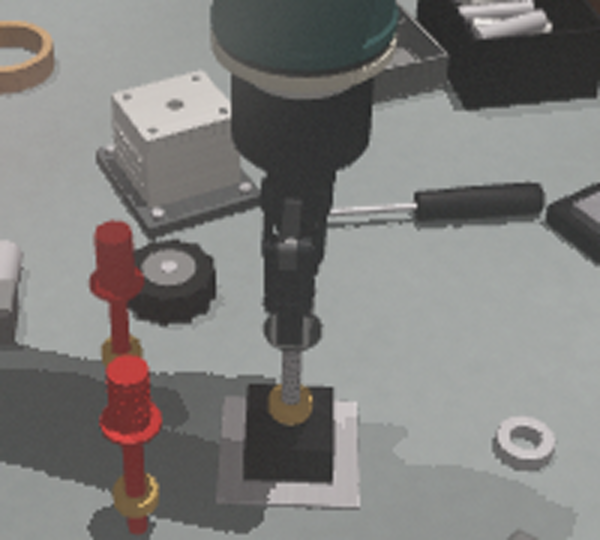

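The jaws straddle the knob symmetrically: the knob is at (283,310) and the pads are at 205 and 360. I'll close now.

```bash
python3 - <<'E'
from h import *
c=np.load("w1.npz");o=np.load("o1.npz")
p=wray(c,o,283,309,.154); print(p, totool([p[0],p[1],.142],o)); print(sensors.get_obs()["tool_pos"])
E
python3 -m jog '[{"travel":[-0.0,0.0,0.003],"roll":0,"fingers":0.6},{"travel":[0,0,0.003],"roll":0,"fingers":0.7},{"travel":[0,0,0.003],"roll":0,"fingers":0.8},{"travel":[0,0,0.003],"roll":0,"fingers":0.9},{"travel":[0,0,0.003],"roll":0,"fingers":1},{"travel":[0,0,0.003],"roll":0,"fingers":1},{"travel":[0,0,0.003],"roll":0,"fingers":1},{"travel":[0,0,0.003],"roll":0,"fingers":1}]'
python3 - <<'E'
from h import *
o=sensors.get_obs(); c=read_camera("wrist"); cv2.imwrite("pics/w4.png",c["color"])
s=read_camera("side")["color"]; cv2.imwrite("pics/s4.png",cv2.resize(s[150:330,220:420],None,fx=3,fy=3,interpolation=2))
print(o["tool_pos"],o["ft_force"],o["opening"])
E
```

```text
[ 0.57610484 -0.16061446  0.154     ] [0.00448767 0.00072617 0.00406139]
[ 0.58014325 -0.16257573  0.14591503]
t: 3.82
tool_pos: [0.5807, -0.1627, 0.1437]
ee_rot: [[-0.955, 0.297, 0.005], [0.297, 0.955, -0.003], [-0.006, -0.002, -1.0]]
ft_force: [0.1, 0.9, 5.8]
opening: 0.265
[ 0.58068761 -0.16267782  0.14372529] [0.07089853 0.91379885 5.75754355] 0.26494572431662544
```

View pics/w4.png

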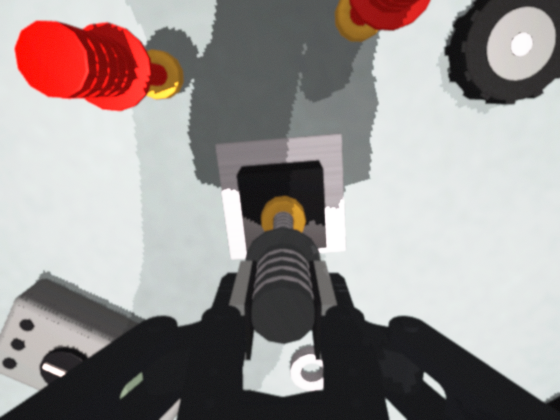

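View pics/s4.png

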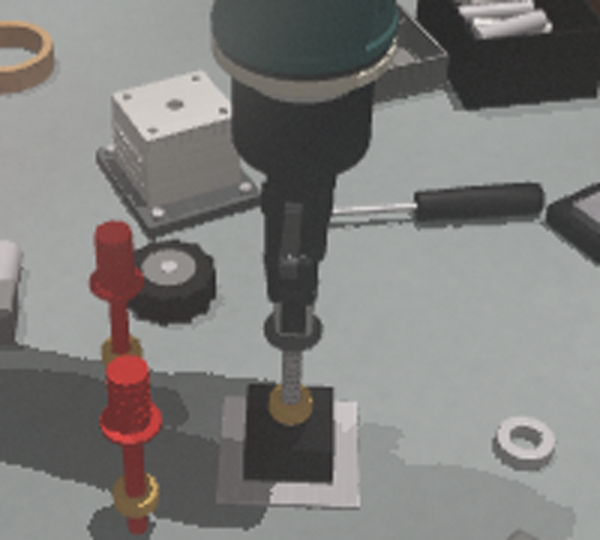

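```bash
python3 -m jog '[{"travel":[0,0,-0.005],"roll":0,"fingers":1},{"travel":[0,0,-0.012],"roll":0,"fingers":1},{"travel":[0,0,-0.025],"roll":0,"fingers":1},{"travel":[0,0,-0.04],"roll":0,"fingers":1},{"travel":[0,0,-0.055],"roll":0,"fingers":1},{"travel":[0,0,-0.07],"roll":0,"fingers":1},{"travel":[0,0,-0.085],"roll":0,"fingers":1},{"travel":[0,0,-0.10],"roll":0,"fingers":1},{"travel":[0,0,-0.11],"roll":0,"fingers":1},{"travel":[0,0,-0.11],"roll":0,"fingers":1},{"travel":[0,0,-0.11],"roll":0,"fingers":1}]'
python3 - <<'E'
from h import *
o=sensors.get_obs(); 
s=read_camera("side")["color"]; a=cv2.resize(s[130:330,220:420],None,fx=3,fy=3,interpolation=2)
s=read_camera("scene")["color"]; b=cv2.resize(s[130:300,205:338],None,fx=3,fy=3.53,interpolation=2)
cv2.imwrite("pics/s5.png",a);cv2.imwrite("pics/s5b.png",b)
c=read_camera("wrist"); cv2.imwrite("pics/w5.png",c["color"])
print(o["tool_pos"],o["ft_force"],o["opening"],o["ee_rot"][:,2],totool([.548,.139,o["tool_pos"][2]],o))
E
```

```text
t: 4.83
tool_pos: [0.5802, -0.1623, 0.2542]
ee_rot: [[-0.955, 0.297, 0.006], [0.297, 0.955, -0.003], [-0.006, -0.001, -1.0]]
ft_force: [-0.1, 0.6, -2.2]
opening: 0.263
[ 0.5802201  -0.16228419  0.25415971] [-0.14906776  0.57574728 -2.17220685] 0.2625792588736248 [ 0.00582109 -0.00314031 -0.99997813] [ 0.12037332  0.27806344 -0.00113368]
```

View pics/s5.png

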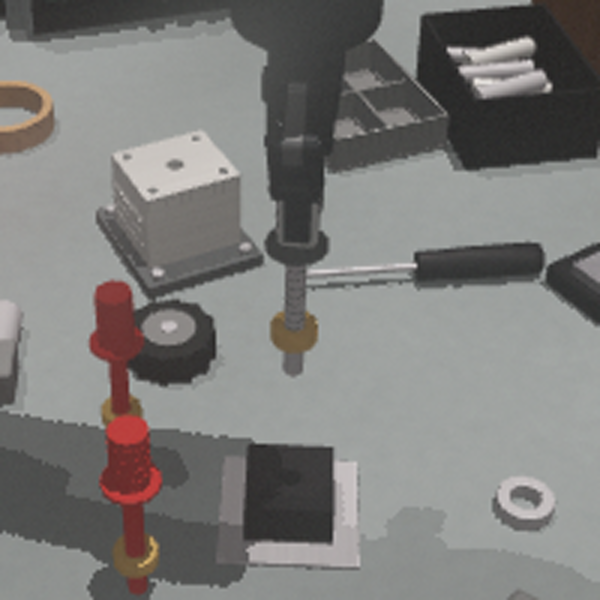

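View pics/s5b.png

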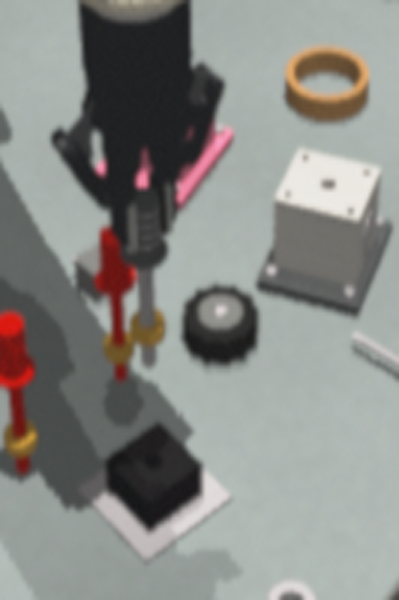

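View pics/w5.png

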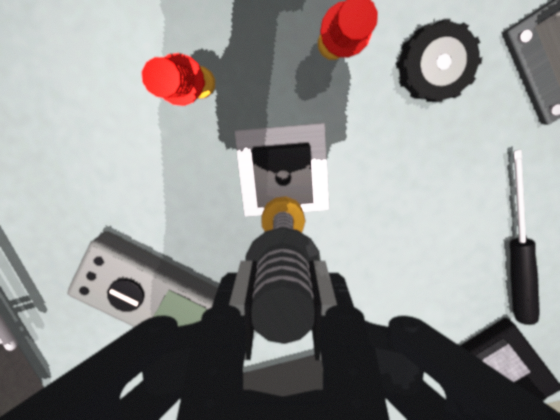

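```bash
python3 - <<'E'
from h import *
a=(205+149/3,130+361/3.53);b=(220+293/3,130+372/3)
print(tri(a,b),atz("scene",*a,.1245),atz("side",*b,.1245))
a=(205+153/3,130+460/3.53);b=(220+289/3,130+476/3)
print("stand",tri(a,b),atz("scene",*a,.034),atz("side",*b,.034))
o=sensors.get_obs();c=read_camera("wrist"); print(wray(c,o,283,177.5,.034))
E
```

```text
[ 0.57936454 -0.16264779  0.12649933] [ 0.57751473 -0.16018114  0.1245    ] [ 0.57984334 -0.16140394  0.1245    ]
stand [ 0.57927072 -0.1623193   0.03553491] [ 0.57843787 -0.16151543  0.034     ] [ 0.57958965 -0.16052673  0.034     ]
[ 0.57894317 -0.16132966  0.034     ]
```

```bash
python3 -m jog '[{"travel":[0.004,0.009,0],"roll":0,"fingers":1},{"travel":[0.012,0.028,0],"roll":0,"fingers":1},{"travel":[0.024,0.056,0],"roll":0,"fingers":1},{"travel":[0.036,0.084,0],"roll":0,"fingers":1},{"travel":[0.048,0.112,0],"roll":0,"fingers":1},{"travel":[0.06,0.14,0],"roll":0,"fingers":1},{"travel":[0.072,0.168,0],"roll":0,"fingers":1},{"travel":[0.084,0.196,0],"roll":0,"fingers":1},{"travel":[0.096,0.224,0],"roll":0,"fingers":1},{"travel":[0.107,0.25,0],"roll":0,"fingers":1},{"travel":[0.114,0.267,0],"roll":0,"fingers":1},{"travel":[0.119,0.278,0],"roll":0,"fingers":1},{"travel":[0.119,0.278,0],"roll":0,"fingers":1},{"travel":[0.119,0.278,0],"roll":0,"fingers":1}]'
cat > look.py <<'E'
from h import *
import sys
k=sys.argv[1]
o=sensors.get_obs(); print(o["t"],o["tool_pos"],o["ft_force"],o["opening"],o["ee_rot"][:,2])
S=read_camera("side")["color"]; C=read_camera("scene")["color"]
x,y,w,h=240,130,80,100
a=cv2.resize(S[y:y+h,x:x+w],None,fx=6,fy=6,interpolation=2)
x,y=280,130
b=cv2.resize(C[y:y+h,x:x+50],None,fx=6,fy=6,interpolation=2)
cv2.imwrite(f"pics/{k}.png",np.hstack([a,b]))
cv2.imwrite(f"pics/{k}w.png",read_camera("wrist")["color"])
E
python3 look.py a1
```

```text
t: 6.2
tool_pos: [0.5487, 0.1386, 0.2516]
ee_rot: [[-0.955, 0.297, 0.003], [0.297, 0.955, -0.004], [-0.004, -0.002, -1.0]]
ft_force: [-0.1, -1.2, -1.5]
opening: 0.26
6.2 [0.54867057 0.13859171 0.25158802] [-0.07572773 -1.24662443 -1.48992397] 0.260202568802863 [ 0.0032109  -0.00353831 -0.99998859]
```

View pics/a1.png

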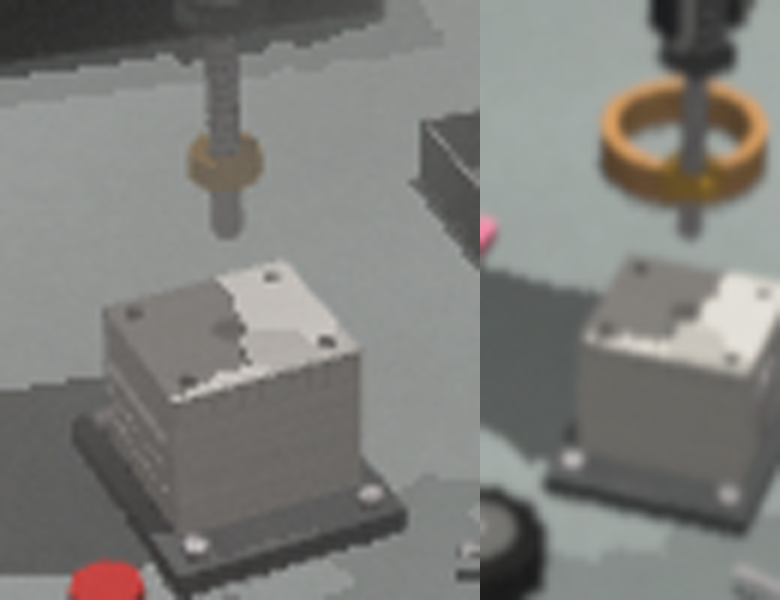

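View pics/a1w.png

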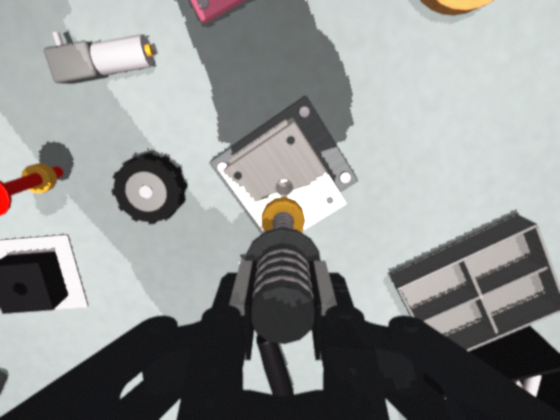

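The side and scene views show the rod tip at side (278,169) and scene (315,169), directly above the bore. I'll lower it to about 10 mm above the mouth and measure again.

```bash
python3 -m jog '[{"travel":[0,0,0.01],"roll":0,"fingers":1},{"travel":[0,0,0.02],"roll":0,"fingers":1},{"travel":[0,0,0.03],"roll":0,"fingers":1},{"travel":[0,0,0.035],"roll":0,"fingers":1},{"travel":[0,0,0.035],"roll":0,"fingers":1},{"travel":[0,0,0.035],"roll":0,"fingers":1}]'
python3 look.py a2
```

```text
t: 6.85
tool_pos: [0.5491, 0.137, 0.2165]
ee_rot: [[-0.954, 0.299, 0.003], [0.299, 0.954, -0.004], [-0.004, -0.003, -1.0]]
ft_force: [-0.0, 0.3, -1.1]
opening: 0.26
6.85 [0.54910838 0.13701351 0.21645549] [-0.02487666  0.29078791 -1.08362969] 0.2597859943326562 [ 0.00293591 -0.00390021 -0.99998808]
```

View pics/a2.png

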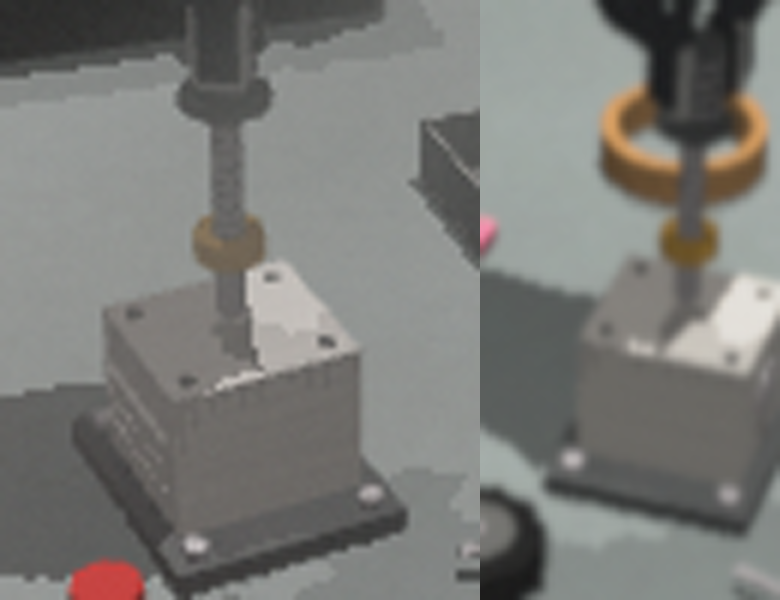

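View pics/a2w.png

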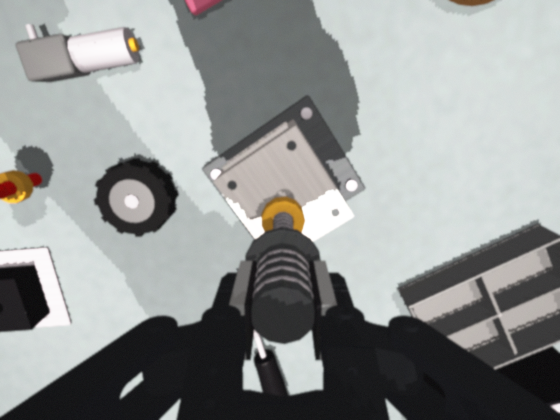

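```bash
python3 - <<'E'
from h import *
S=cv2.imread("pics/side0.png"); C=cv2.imread("pics/scene0.png")
# dark bore centroid in initial images
for n,im,(u,v) in (("side",S,(278,185)),("scene",C,(314,182))):
    g=cv2.cvtColor(im,cv2.COLOR_BGR2GRAY).astype(float)[v-6:v+7,u-6:u+7]
    m=np.clip(np.median(g)-10-g,0,None); yy,xx=np.mgrid[v-6:v+7,u-6:u+7]
    cu,cv_=(m*xx).sum()/m.sum(),(m*yy).sum()/m.sum(); print(n,cu,cv_,atz(n,cu,cv_,.078))
print("tip side",atz("side",240+231/6,130+312/6,.0868),"scene",atz("scene",280+211/6,130+303/6,.0868))
o=sensors.get_obs();print(o["tool_pos"])
im=cv2.imread("pics/a2.png"); 
E
python3 - <<'E'
from h import *
# big crops
S=read_camera("side")["color"]; C=read_camera("scene")["color"]
a=cv2.resize(S[170:195,264:294],None,fx=13,fy=13,interpolation=0)
b=cv2.resize(C[165:190,300:330],None,fx=13,fy=13,interpolation=0)
cv2.imwrite("pics/a3.png",np.hstack([a,b]))
E
```

```text
side 277.9233160621762 184.4341968911917 [0.54723612 0.14130262 0.078     ]
scene 313.89957264957263 181.81517094017093 [0.54637601 0.13850242 0.078     ]
tip side [0.54844265 0.13823972 0.0868    ] scene [0.55215612 0.13555365 0.0868    ]
[0.54942188 0.13720065 0.21723364]
```

View pics/a3.png

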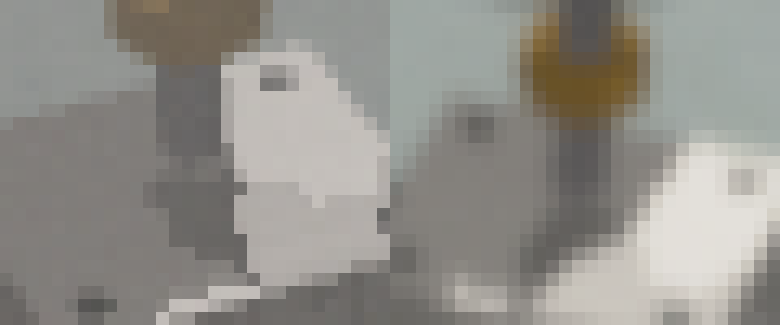

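```bash
python3 - <<'E'
from h import *
S=cv2.cvtColor(read_camera("side")["color"],6).astype(int); C=cv2.cvtColor(read_camera("scene")["color"],6).astype(int)
for v in list(range(151,166))+list(range(176,184)): print("side",v,S[v,268:290])
for v in list(range(155,167))+list(range(174,184)): print("scene",v,C[v,304:326])
# predicted u of vertical axis through bore
def proj(n,p):
    f,cx,cy=K[n]; q=W[n][:,:3].T@(np.array(p)-W[n][:,3]); return f*q[0]/q[2]+cx, f*q[1]/q[2]+cy
for n in ("side","scene"):
    for z in (.078,.09,.1,.125,.15,.17): print(n,z,proj(n,[.547,.140,z]))
    print("dx,dy",np.array(proj(n,[.552,.14,.09]))-proj(n,[.547,.14,.09]),np.array(proj(n,[.547,.145,.09]))-proj(n,[.547,.14,.09]))
E
```

```text
side 151 [149 150 147 148 147 147 147 103 102 101 101 100 121 145 146 146 148 147
 147 146 146 145]
side 152 [150 148 147 147 147 148 149 112 101 101 104  92 117 146 148 147 146 146
 145 146 146 146]
side 153 [149 147 147 147 148 148 148 112  98  96  95 102 122 147 148 147 146 147
 147 147 144 146]
side 154 [148 149 149 147 146 147 149 107 102 101 103 101 121 145 146 146 145 145
 145 146 145 146]
side 155 [147 148 149 148 148 148 148 108  94  97 103  96 122 145 146 146 146 146
 145 145 145 144]
side 156 [148 148 148 148 147 148 147 108 101 103 103 103 115 146 146 145 146 147
 147 146 146 146]
side 157 [149 149 147 147 146 146 148 112 104 100 100 103 117 145 145 144 146 147
 147 147 147 145]
side 158 [149 147 147 149 148 148 147 109 102 104 104 103 122 145 147 146 146 148
 147 145 146 146]
side 159 [148 148 148 147 148 148 147 119  99 104 102  97 106 146 146 147 146 146
 147 146 145 145]
side 160 [148 148 147 148 148 148 149 124 100 100 100 104 112 146 146 145 147 146
 147 146 146 146]
side 161 [148 148 149 148 148 147 147 123 104 103 102 104 110 145 146 145 147 146
 147 146 146 146]

[... 3706 characters left out ...]
 (np.float64(276.9950748576902), np.float64(158.4773364207304))
side 0.17 (np.float64(276.7368650800021), np.float64(150.80294506660104))
dx,dy [ 2.10296065 -0.20452352] [-0.28190899 -1.15166323]
scene 0.078 (np.float64(314.3738143949746), np.float64(181.61842954352394))
scene 0.09 (np.float64(314.5278614027947), np.float64(178.12544745650493))
scene 0.1 (np.float64(314.657482010472), np.float64(175.1863286308145))
scene 0.125 (np.float64(314.9866018272428), np.float64(167.72360903157417))
scene 0.15 (np.float64(315.32315839359586), np.float64(160.09226276801704))
scene 0.17 (np.float64(315.5979290354623), np.float64(153.8618987793896))
dx,dy [1.51239818 0.63025006] [ 0.99886261 -0.86188705]
```

```bash
cat > chk.py <<'E'
# look only: report, exit 1 if vertical force on tool exceeds limit
from plant import sensors
import sys
o=sensors.get_obs(); f=o["ft_force"]; p=o["tool_pos"]
print("t%.2f"%o["t"],"p",p.round(4),"f",f.round(1),"z",o["ee_rot"][:2,2].round(4))
sys.exit(0 if f[2]<float(sys.argv[1]) and abs(f[0])<8 and abs(f[1])<8 else 1)
E
python3 -m jog '[{"travel":[0.0012,0.001,0],"roll":0,"fingers":1},{"travel":[0.0012,0.001,0],"roll":0,"fingers":1},{"travel":[0.0012,0.001,0],"roll":0,"fingers":1}]' >/dev/null; python3 chk.py 3; sleep 0; python3 look.py a4; python3 - <<'E'
from h import *
S=cv2.cvtColor(read_camera("side")["color"],6).astype(int); C=cv2.cvtColor(read_camera("scene")["color"],6).astype(int)
for v in (177,178,179,180,181,182): print(S[v,268:290])
for v in (174,175,176,177,178): print(C[v,304:326])
E
```

```text
t7.45 p [0.5484 0.1387 0.2172] f [-0.2 -0.  -0.6] z [ 0.0041 -0.0031]
7.45 [0.54840688 0.13867259 0.21720222] [-0.24837487 -0.03995882 -0.57846814] 0.2595010281691503 [ 0.00414109 -0.0031125  -0.99998658]
[146 147 143 137 136 127 126 112 102 102 102 102 121 188 190 190 190 191
 191 190 191 192]
[137 126 126 126 126 126 126 114 102 103 103 102 120 190 189 190 190 190
 190 190 191 191]
[125 127 126 125 126 127 126 120 101 104 101  99 105 190 190 189 190 189
 191 191 191 192]
[126 127 125 126 127 127 128 119 103 102 101 101 106 188 190 190 190 191
 191 189 191 190]
[127 126 127 126 128 125 124 125 110 102 101 102 120 188 191 190 189 189
 190 190 192 191]
[127 126 126 125 124 125 126 127 124 119 112 110 124 184 188 188 189 190
 192 192 192 192]
[132 116 100 106 123 129 129 123 107  91  87  88 106 136 150 155 158 162
 167 168 168 166]
[128 120 107 111 123 128 128 123 108  92  87  90 104 129 138 140 147 160
 183 186 183 177]
[128 126 123 124 126 128 127 123 106  92  89  91 103 123 129 131 135 160
 206 214 210 201]
[128 128 129 127 128 128 128 122 107  92  88  91 104 122 128 129 134 165
 214 222 221 217]
[128 128 129 128 128 128 127 122 107  92  90  93 106 123 128 132 148 184
 217 224 223 216]
```

The rod is now at side u≈277.75 and scene u≈314.0, against expected values of 277.73 and 314.06, so it is aligned. I'll insert it in small steps with a force check after each.

```bash
python3 -m jog '[{"travel":[0,0,0.003],"roll":0,"fingers":1},{"travel":[0,0,0.006],"roll":0,"fingers":1},{"travel":[0,0,0.006],"roll":0,"fingers":1}]' >/dev/null; python3 chk.py 3 && python3 -m jog '[{"travel":[0,0,0.002],"roll":0,"fingers":1},{"travel":[0,0,0.004],"roll":0,"fingers":1},{"travel":[0,0,0.004],"roll":0,"fingers":1}]' >/dev/null;  python3 chk.py 3 && python3 -m jog '[{"travel":[0,0,0.002],"roll":0,"fingers":1},{"travel":[0,0,0.004],"roll":0,"fingers":1},{"travel":[0,0,0.004],"roll":0,"fingers":1}]' >/dev/null;  python3 chk.py 3; python3 look.py a5
```

```text
t7.95 p [0.5482 0.1384 0.2104] f [ 0.3  0.5 -1.9] z [ 0.0032 -0.0036]
t8.20 p [0.548  0.1384 0.2058] f [-0.6  1.3 -1.9] z [ 0.0026 -0.0038]
t8.45 p [0.5478 0.1383 0.2014] f [ 0.4  0.2 -2.3] z [ 0.0021 -0.004 ]
8.45 [0.54783172 0.13832871 0.20141279] [ 0.40110278  0.22375692 -2.30560516] 0.26611057482649175 [ 0.00212895 -0.00402209 -0.99998965]
```

View pics/a5.png

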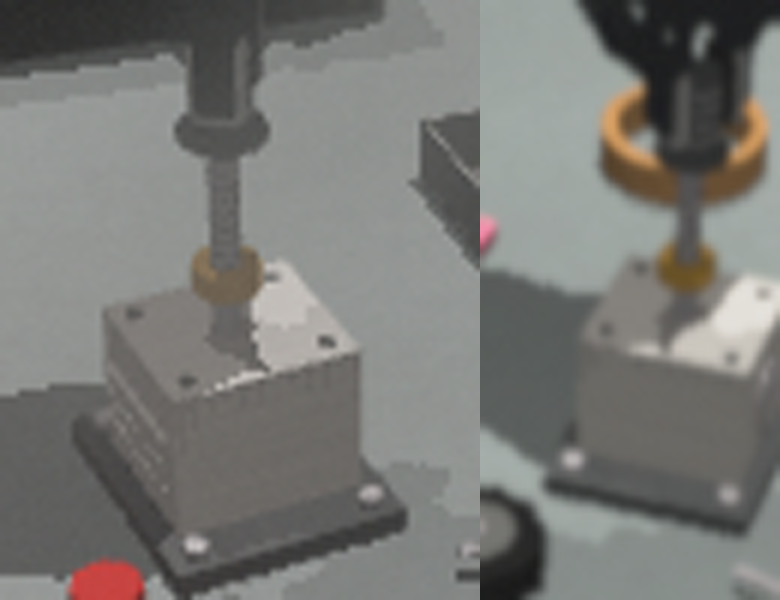

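The rod tip is about 6 mm into the bore, with the force still only the gauge's weight. I'll carry on.

```bash
python3 -m jog '[{"travel":[-0.0002,0.0002,0.003],"roll":0,"fingers":1},{"travel":[-0.0002,0.0002,0.006],"roll":0,"fingers":1},{"travel":[-0.0002,0.0002,0.006],"roll":0,"fingers":1}]' >/dev/null; python3 chk.py 3 && python3 -m jog '[{"travel":[-0.0002,0.0002,0.003],"roll":0,"fingers":1},{"travel":[-0.0002,0.0002,0.006],"roll":0,"fingers":1},{"travel":[-0.0002,0.0002,0.006],"roll":0,"fingers":1}]' >/dev/null;  python3 chk.py 3 && python3 -m jog '[{"travel":[0,0,0.002],"roll":0,"fingers":1},{"travel":[0,0,0.004],"roll":0,"fingers":1},{"travel":[0,0,0.004],"roll":0,"fingers":1}]' >/dev/null;  python3 chk.py 3 && python3 -m jog '[{"travel":[0,0,0.001],"roll":0,"fingers":1},{"travel":[0,0,0.002],"roll":0,"fingers":1},{"travel":[0,0,0.002],"roll":0,"fingers":1}]' >/dev/null;  python3 chk.py 3
```

```text
t8.85 p [0.548  0.1384 0.1952] f [-0.2 -0.8 -0.8] z [ 0.0019 -0.0042]
t9.10 p [0.548  0.1385 0.1885] f [-0.3 -0.5 -1.9] z [ 0.001  -0.0045]
t9.35 p [0.5478 0.1384 0.184 ] f [-0.8  0.4 -0.8] z [ 0.0005 -0.0047]
t9.60 p [0.5478 0.1384 0.1819] f [ 0.6  0.  -3.2] z [ 0.0005 -0.0047]
```

```bash
L=3.5; python3 -m jog '[{"travel":[0,0,0.001],"roll":0,"fingers":1},{"travel":[0,0,0.002],"roll":0,"fingers":1}]' >/dev/null; python3 chk.py $L && python3 -m jog '[{"travel":[0,0,0.001],"roll":0,"fingers":1},{"travel":[0,0,0.002],"roll":0,"fingers":1}]' >/dev/null; python3 chk.py $L && python3 -m jog '[{"travel":[0,0,0.0005],"roll":0,"fingers":1},{"travel":[0,0,0.001],"roll":0,"fingers":1}]' >/dev/null; python3 chk.py $L && python3 -m jog '[{"travel":[0,0,0.0005],"roll":0,"fingers":1},{"travel":[0,0,0.001],"roll":0,"fingers":1}]' >/dev/null; python3 chk.py $L && python3 -m jog '[{"travel":[0,0,0.0005],"roll":0,"fingers":1},{"travel":[0,0,0.001],"roll":0,"fingers":1}]' >/dev/null; python3 chk.py $L && python3 -m jog '[{"travel":[0,0,0.0005],"roll":0,"fingers":1},{"travel":[0,0,0.001],"roll":0,"fingers":1}]' >/dev/null; python3 chk.py $L; python3 look.py a6
```

```text
t9.77 p [0.5479 0.1384 0.18  ] f [-0.6 -0.6  1.6] z [ 0.0009 -0.0046]
t9.93 p [0.548  0.1384 0.178 ] f [-0.5 -1.1  0.6] z [ 0.001  -0.0045]
t10.10 p [0.548  0.1384 0.177 ] f [-1.1 -0.8  1.2] z [ 0.001  -0.0045]
t10.27 p [0.548  0.1384 0.176 ] f [-0.6 -0.6  1.8] z [ 0.001  -0.0044]
t10.43 p [0.548  0.1384 0.1749] f [-1.  -0.9  1.3] z [ 0.001  -0.0044]
t10.60 p [0.5485 0.1384 0.1745] f [-2.  -1.6 15. ] z [ 0.002  -0.0041]
10.6 [0.54845389 0.13839963 0.17449939] [-1.9637514  -1.62764773 15.04795499] 0.26157232212502934 [ 0.00199347 -0.00410972 -0.99998957]
```

View pics/a6.png

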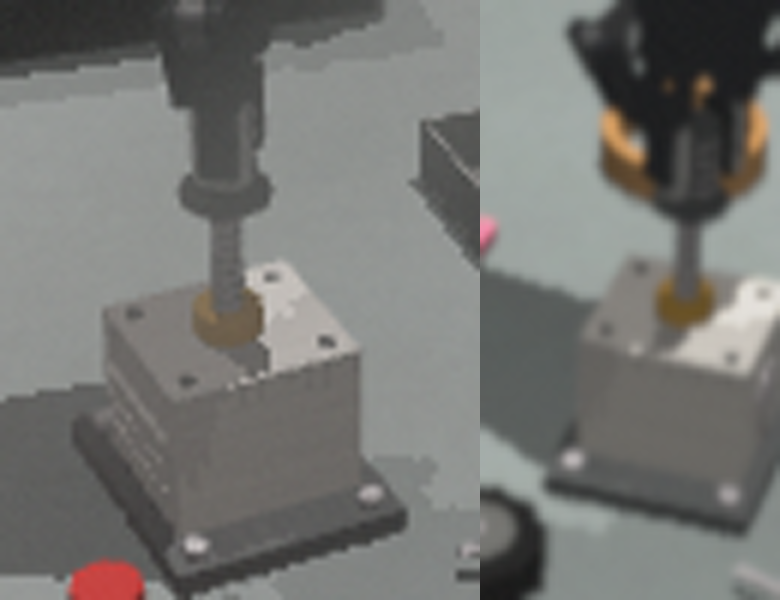

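It has bottomed at a depth of about 33 mm with 15 N on the wrist, and the collar is seated on the face. I'll ease the push slightly and hold it.

```bash
python3 -m jog '[{"travel":[0,0,0.0003],"roll":0,"fingers":1},{"travel":[0,0,0.0003],"roll":0,"fingers":1}]' >/dev/null; python3 chk.py 17 && python3 -m jog '[{"travel":[0,0,0.0003],"roll":0,"fingers":1},{"travel":[0,0,0.0003],"roll":0,"fingers":1}]' >/dev/null; python3 chk.py 17
```

```text
t10.92 p [0.5487 0.1384 0.1746] f [-1.6 -1.2  6.6] z [ 0.0025 -0.0039]
t11.08 p [0.5488 0.1383 0.1746] f [-2.1 -0.3  6.3] z [ 0.0028 -0.0037]
```

```bash
python3 -m jog '[{"travel":[0.0003,0.0001,0.0003],"roll":0,"fingers":1},{"travel":[0.0003,0.0001,0.0003],"roll":0,"fingers":1},{"travel":[0.0003,0.0001,0.0003],"roll":0,"fingers":1},{"travel":[0.0003,0.0001,0.0003],"roll":0,"fingers":1},{"travel":[0.0003,0.0001,0.0003],"roll":0,"fingers":1},{"travel":[0.0003,0.0001,0.0003],"roll":0,"fingers":1}]' >/dev/null; python3 chk.py 17 && python3 -m jog '[{"travel":[0,0,0.0003],"roll":0,"fingers":1},{"travel":[0,0,0.0003],"roll":0,"fingers":1},{"travel":[0,0,0.0003],"roll":0,"fingers":1},{"travel":[0,0,0.0003],"roll":0,"fingers":1},{"travel":[0,0,0.0003],"roll":0,"fingers":1},{"travel":[0,0,0.0003],"roll":0,"fingers":1},{"travel":[0,0,0.0003],"roll":0,"fingers":1},{"travel":[0,0,0.0003],"roll":0,"fingers":1}]' >/dev/null; python3 chk.py 17;  python3 look.py a7
```

```text
t11.58 p [0.5487 0.1383 0.1746] f [-2.8 -1.7  6.6] z [ 0.0031 -0.0037]
t12.25 p [0.5488 0.1383 0.1746] f [-1.4 -0.8  6.6] z [ 0.0033 -0.0036]
12.25 [0.54877675 0.13832205 0.17461433] [-1.40378572 -0.79063712  6.5772843 ] 0.2654910652564816 [ 0.00330967 -0.00355815 -0.99998819]
```

View pics/a7.png

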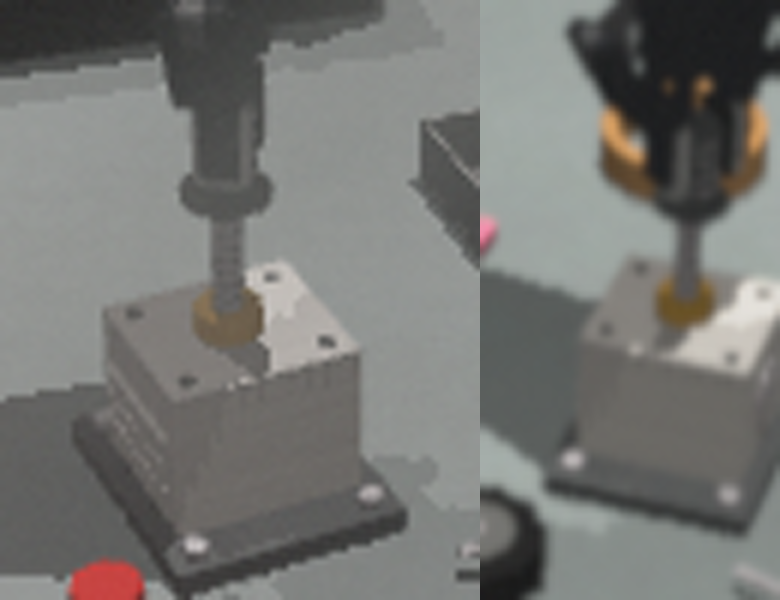

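Pressed at about 6.5 N for over 1.1 s, with the collar seated on the face. Now I'll lift straight out.

```bash
python3 -m jog '[{"travel":[0,0,-0.002],"roll":0,"fingers":1},{"travel":[0,0,-0.006],"roll":0,"fingers":1},{"travel":[0,0,-0.012],"roll":0,"fingers":1},{"travel":[0,0,-0.018],"roll":0,"fingers":1},{"travel":[0,0,-0.018],"roll":0,"fingers":1}]' >/dev/null; python3 chk.py 3 && python3 -m jog '[{"travel":[0,0,-0.006],"roll":0,"fingers":1},{"travel":[0,0,-0.014],"roll":0,"fingers":1},{"travel":[0,0,-0.024],"roll":0,"fingers":1},{"travel":[0,0,-0.034],"roll":0,"fingers":1},{"travel":[0,0,-0.044],"roll":0,"fingers":1},{"travel":[0,0,-0.054],"roll":0,"fingers":1},{"travel":[0,0,-0.06],"roll":0,"fingers":1},{"travel":[0,0,-0.06],"roll":0,"fingers":1}]' >/dev/null; python3 chk.py 3;  python3 look.py a8
```

```text
t12.82 p [0.5493 0.1385 0.1941] f [ 1.  -0.7 -0.5] z [ 0.0049 -0.0029]
t13.48 p [0.5495 0.1388 0.2557] f [ 0.2  0.4 -2.2] z [ 0.0069 -0.002 ]
13.4833 [0.54950141 0.13881631 0.25569639] [ 0.24170736  0.36902103 -2.17344364] 0.26252498946127495 [ 0.00689915 -0.00201316 -0.99997417]
```

View pics/a8.png

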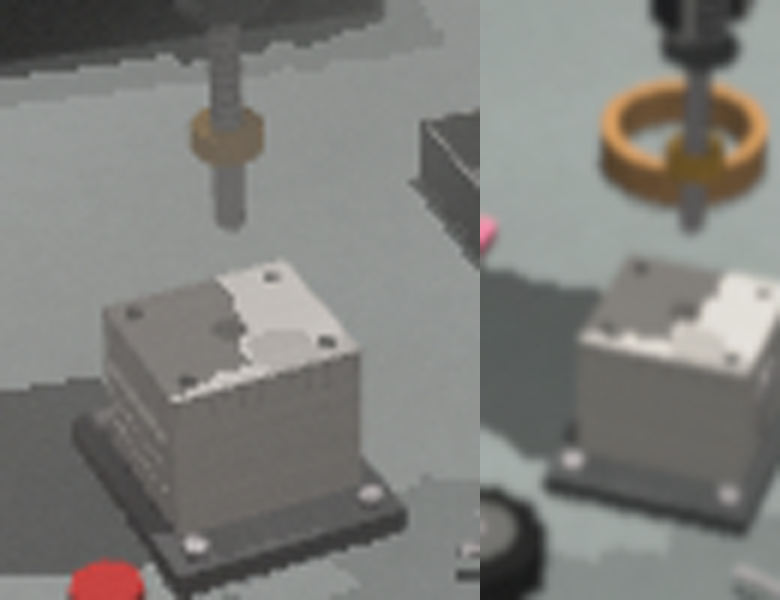

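View pics/a8w.png

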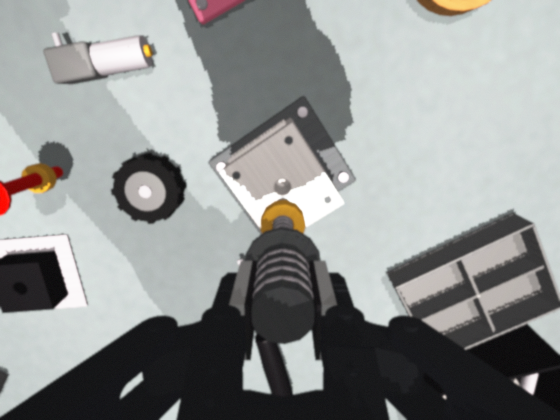

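The collar is clearly higher on the rod and the gauge is upright. I'll go back to above the stand.

```bash
python3 - <<'E'
from h import *
o=sensors.get_obs(); print(totool([.5804,-.1625,.2557],o),o["ee_rot"].round(4))
E
```

```text
[-0.12038657 -0.27788652 -0.00095801] [[-0.9541  0.2995  0.0044]
 [ 0.2995  0.9541 -0.0031]
 [-0.0051 -0.0016 -1.    ]]
```

```bash
python3 -m jog '[{"travel":[-0.004,-0.009,0],"roll":0,"fingers":1},{"travel":[-0.012,-0.028,0],"roll":0,"fingers":1},{"travel":[-0.024,-0.056,0],"roll":0,"fingers":1},{"travel":[-0.036,-0.084,0],"roll":0,"fingers":1},{"travel":[-0.048,-0.112,0],"roll":0,"fingers":1},{"travel":[-0.06,-0.14,0],"roll":0,"fingers":1},{"travel":[-0.072,-0.168,0],"roll":0,"fingers":1},{"travel":[-0.084,-0.196,0],"roll":0,"fingers":1},{"travel":[-0.096,-0.224,0],"roll":0,"fingers":1},{"travel":[-0.108,-0.25,0],"roll":0,"fingers":1},{"travel":[-0.115,-0.267,0],"roll":0,"fingers":1},{"travel":[-0.1203,-0.278,0],"roll":0,"fingers":1},{"travel":[-0.1203,-0.278,0],"roll":0,"fingers":1},{"travel":[-0.1203,-0.278,0],"roll":0,"fingers":1}]' >/dev/null
python3 chk.py 3; python3 -m jog '[{"travel":[0,0,0.015],"roll":0,"fingers":1},{"travel":[0,0,0.03],"roll":0,"fingers":1},{"travel":[0,0,0.045],"roll":0,"fingers":1},{"travel":[0,0,0.06],"roll":0,"fingers":1},{"travel":[0,0,0.065],"roll":0,"fingers":1},{"travel":[0,0,0.07],"roll":0,"fingers":1},{"travel":[0,0,0.07],"roll":0,"fingers":1},{"travel":[0,0,0.07],"roll":0,"fingers":1}]' >/dev/null
python3 chk.py 3
cat > look2.py <<'E'
from h import *
import sys
k=sys.argv[1]
S=read_camera("side")["color"]; C=read_camera("scene")["color"]
a=cv2.resize(S[215:315,280:350],None,fx=6,fy=6,interpolation=2)
b=cv2.resize(C[195:295,225:285],None,fx=6,fy=6,interpolation=2)
cv2.imwrite(f"pics/{k}.png",np.hstack([a,b]))
W_=read_camera("wrist")["color"]; cv2.imwrite(f"pics/{k}w.png",W_)
o=sensors.get_obs(); print(o["tool_pos"],totool([.5804,-.1625,o["tool_pos"][2]],o),o["ee_rot"].round(4))
E
python3 look2.py b1
```

```text
t14.80 p [ 0.58   -0.1628  0.2543] f [ 0.2  1.4 -1.2] z [ 0.0036 -0.0029]
t15.47 p [ 0.5806 -0.1626  0.1848] f [ 0.6 -0.  -1.7] z [ 0.0042 -0.0029]
[ 0.58061346 -0.16297071  0.18503685] [ 3.44862668e-04  3.84957434e-04 -2.40875456e-06] [[-0.9539  0.3001  0.0047]
 [ 0.3001  0.9539 -0.003 ]
 [-0.0054 -0.0014 -1.    ]]
```

View pics/b1.png

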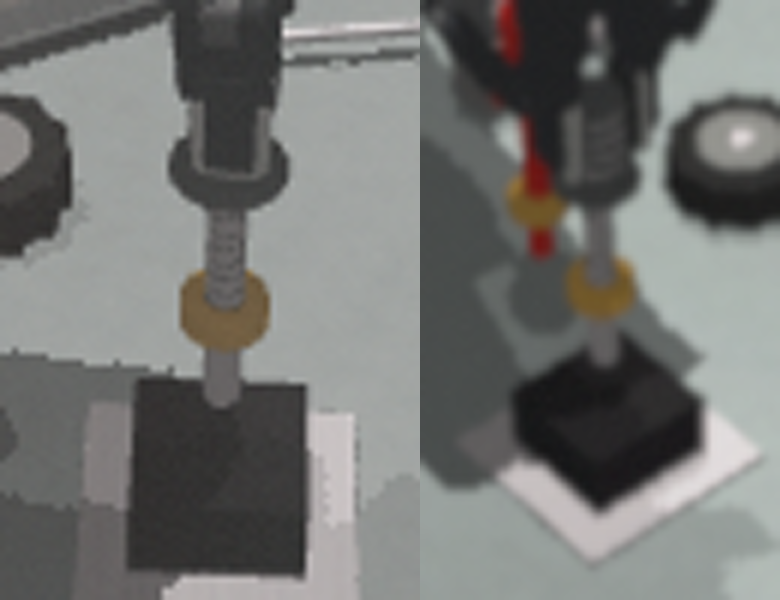

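View pics/b1w.png

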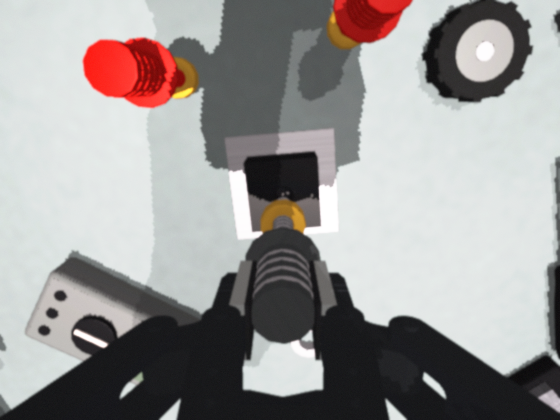

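The tip is about 20 mm above the stand mouth and the TCP is at the grasp xy. I'll lower it with force guards.

```bash
python3 -m jog '[{"travel":[0,0,0.006],"roll":0,"fingers":1},{"travel":[0,0,0.012],"roll":0,"fingers":1},{"travel":[0,0,0.016],"roll":0,"fingers":1},{"travel":[0,0,0.016],"roll":0,"fingers":1}]' >/dev/null; python3 chk.py 3 && python3 -m jog '[{"travel":[0,0,0.003],"roll":0,"fingers":1},{"travel":[0,0,0.005],"roll":0,"fingers":1},{"travel":[0,0,0.005],"roll":0,"fingers":1}]' >/dev/null; python3 chk.py 3 && python3 -m jog '[{"travel":[0,0,0.003],"roll":0,"fingers":1},{"travel":[0,0,0.005],"roll":0,"fingers":1},{"travel":[0,0,0.005],"roll":0,"fingers":1}]' >/dev/null; python3 chk.py 3; python3 look2.py b2
```

```text
t15.95 p [ 0.5802 -0.1629  0.1678] f [-0.   0.1 -1.9] z [ 0.0032 -0.0027]
t16.20 p [ 0.58   -0.1628  0.1623] f [-0.2 -0.3 -2. ] z [ 0.0024 -0.0026]
t16.45 p [ 0.5799 -0.1627  0.1568] f [-0.1  0.6 -1.6] z [ 0.002  -0.0025]
[ 0.58002595 -0.16282733  0.15734033] [-2.58591312e-04  4.24483133e-04  6.46881995e-08] [[-0.9539  0.3001  0.0025]
 [ 0.3001  0.9539 -0.0026]
 [-0.0032 -0.0018 -1.    ]]
```

View pics/b2.png

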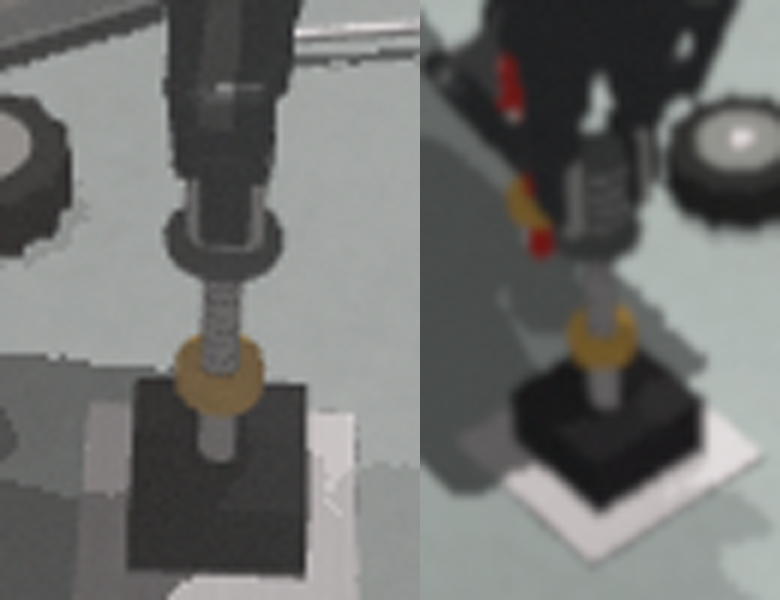

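```bash
python3 -m jog '[{"travel":[-0.0003,0,0.003],"roll":0,"fingers":1},{"travel":[-0.0003,0,0.005],"roll":0,"fingers":1},{"travel":[-0.0003,0,0.005],"roll":0,"fingers":1}]' >/dev/null; python3 chk.py 3 && python3 -m jog '[{"travel":[-0.0003,0,0.002],"roll":0,"fingers":1},{"travel":[-0.0003,0,0.004],"roll":0,"fingers":1},{"travel":[-0.0003,0,0.004],"roll":0,"fingers":1}]' >/dev/null; python3 chk.py 3 && python3 -m jog '[{"travel":[0,0,0.001],"roll":0,"fingers":1},{"travel":[0,0,0.002],"roll":0,"fingers":1},{"travel":[0,0,0.002],"roll":0,"fingers":1}]' >/dev/null; python3 chk.py 2 && python3 -m jog '[{"travel":[0,0,0.0005],"roll":0,"fingers":1},{"travel":[0,0,0.001],"roll":0,"fingers":1}]' >/dev/null; python3 chk.py 2 && python3 -m jog '[{"travel":[0,0,0.0005],"roll":0,"fingers":1},{"travel":[0,0,0.001],"roll":0,"fingers":1}]' >/dev/null; python3 chk.py 2
```

```text
t16.85 p [ 0.5801 -0.1629  0.1519] f [-0.5  0.6 -1.6] z [ 0.0019 -0.0026]
t17.10 p [ 0.5803 -0.1629  0.1474] f [-1.1  0.4 -1.2] z [ 0.0014 -0.0025]
t17.35 p [ 0.5802 -0.1629  0.1451] f [-0.5 -0.5 -0.9] z [ 0.0011 -0.0025]
t17.52 p [ 0.5802 -0.1628  0.1442] f [ 0.5 -0.6 -1.7] z [ 0.0012 -0.0024]
t17.68 p [ 0.5806 -0.163   0.1437] f [-1.5  0.2 11.5] z [ 0.0023 -0.0026]
```

It bottomed at the original height of 0.1437. I'll relieve the push, open the fingers and retreat upward.

```bash
python3 -m jog '[{"travel":[0,0,-0.0001],"roll":0,"fingers":1},{"travel":[0,0,-0.0001],"roll":0,"fingers":1},{"travel":[0,0,-0.0001],"roll":0,"fingers":0.6},{"travel":[0,0,-0.0001],"roll":0,"fingers":0.3},{"travel":[0,0,-0.0001],"roll":0,"fingers":0},{"travel":[0,0,-0.0001],"roll":0,"fingers":0},{"travel":[0,0,-0.0001],"roll":0,"fingers":0},{"travel":[0,0,-0.0001],"roll":0,"fingers":0},{"travel":[0,0,-0.0001],"roll":0,"fingers":0}]'; python3 look2.py b3
```

```text
t: 18.43
tool_pos: [0.5806, -0.163, 0.1438]
ee_rot: [[-0.954, 0.3, 0.002], [0.3, 0.954, -0.003], [-0.003, -0.002, -1.0]]
ft_force: [0.3, 0.1, 0.1]
opening: 1.002
[ 0.58064216 -0.16301675  0.14376028] [ 3.86055003e-04  4.20271494e-04 -1.91001508e-06] [[-0.9539  0.3001  0.0023]
 [ 0.3001  0.9539 -0.0026]
 [-0.003  -0.0018 -1.    ]]
```

View pics/b3.png

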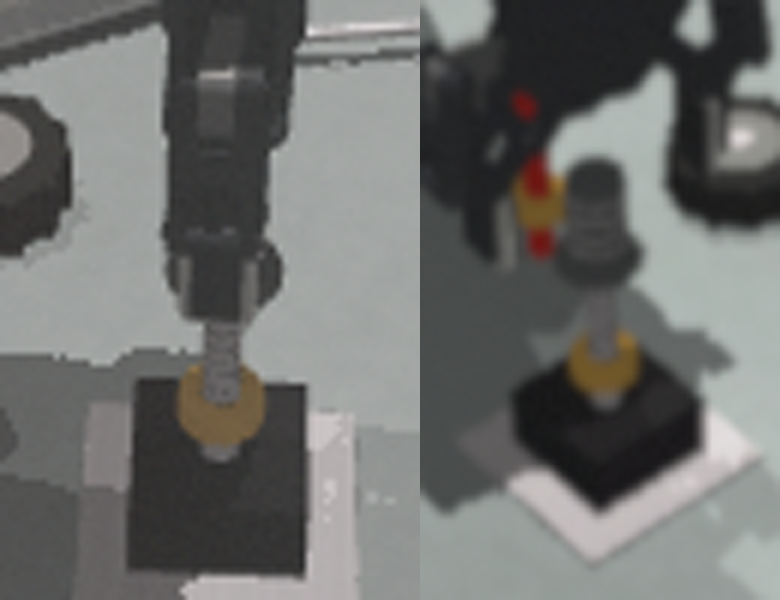

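View pics/b3w.png

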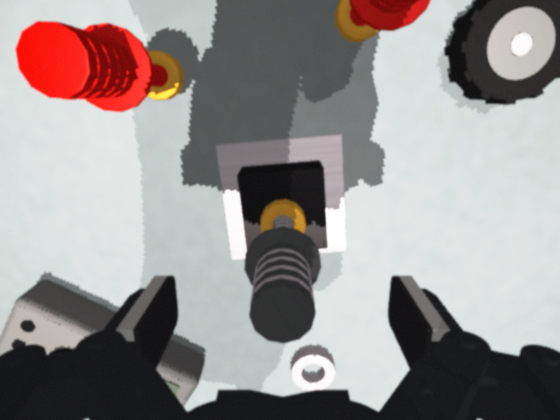

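The fingers are open and the gauge is standing in its pocket with the collar raised. Next I'll retreat straight up.

```bash
python3 -m jog '[{"travel":[0,0,-0.02],"roll":0,"fingers":0},{"travel":[0,0,-0.05],"roll":0,"fingers":0},{"travel":[0,0,-0.08],"roll":0,"fingers":0},{"travel":[0,0,-0.11],"roll":0,"fingers":0},{"travel":[0,0,-0.13],"roll":0,"fingers":0},{"travel":[0,0,-0.13],"roll":0,"fingers":0},{"travel":[0,0,-0.13],"roll":0,"fingers":0},{"travel":[0,0,-0.13],"roll":0,"fingers":0}]'; python3 look2.py b4; python3 - <<'E'
from h import *
cv2.imwrite("pics/s9.png",read_camera("side")["color"])
E
```

```text
t: 19.25
tool_pos: [0.5801, -0.1625, 0.2731]
ee_rot: [[-0.954, 0.3, 0.002], [0.3, 0.954, -0.002], [-0.002, -0.002, -1.0]]
ft_force: [-0.2, 0.2, -0.4]
opening: 0.997
[ 0.5800227  -0.16258727  0.27281622] [-3.33720090e-04  1.96480989e-04  9.07178047e-08] [[-9.539e-01  3.001e-01  8.000e-04]
 [ 3.001e-01  9.539e-01 -2.500e-03]
 [-1.500e-03 -2.100e-03 -1.000e+00]]
```

View pics/b4.png

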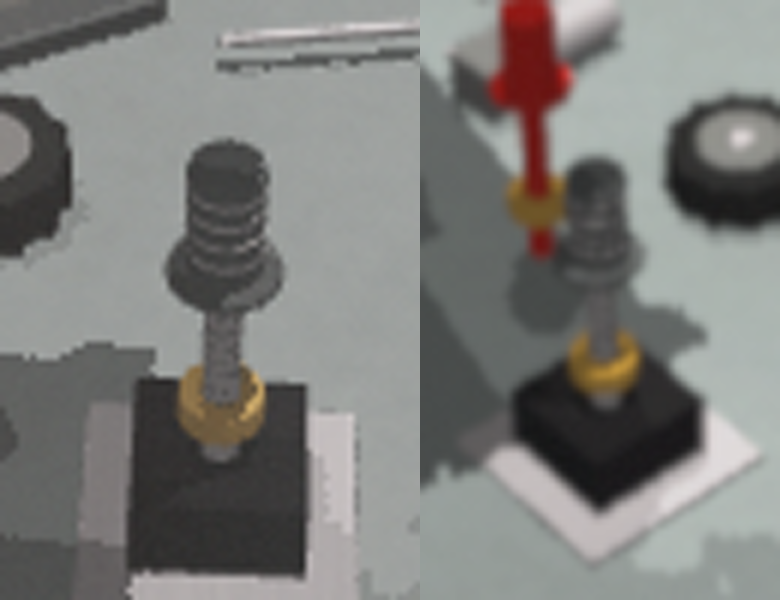

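View pics/s9.png

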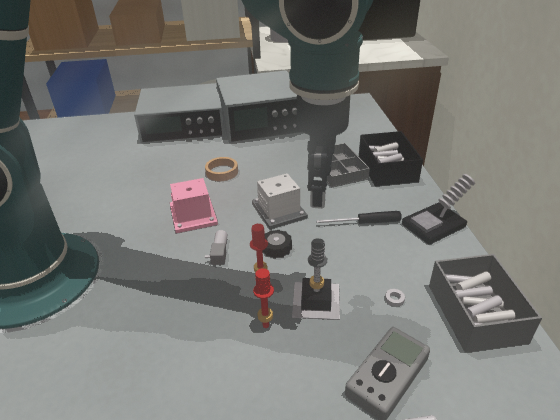

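The gauge stands upright in its stand, the collar is raised with rod visible beneath it, and everything else is where it was at the start.

```bash
python3 -c "
from plant import order
print(order.hand_in())"
```

```text
the job is handed in; nothing more can be done
None
```

The depth gauge is back upright in its stand, released, with the collar still raised, and I handed the job in at about 19 s. No verdict was reported.

- **Measuring:** I lifted the gauge by its knob and lowered it into the housing's bore with force checks. It bottomed at about 33 mm, which should leave the collar about 7 mm up the rod.
- **Force:** The wrist reading jumped to about 15 N at first contact. I eased it to about 6.5 N and held that for more than 1.1 s, with the collar on the housing's top face. The force on the bore floor was not measured directly.
- **Return:** I lifted the gauge straight out and set it back in the stand. It bottomed at the same tool height as when I gripped it (0.1437 m), with about 11.5 N of push. I relieved that before opening the fingers.
- **Last checks:** The pictures show the gauge upright with bare rod visible under the collar. The gripper is open about 0.1 m above it, with near-zero wrist force. The other objects look unmoved in the side view, compared by eye only.
- **Disagreements:** The camera and touch-based position estimates differed by 1–3 mm. Before insertion I corrected the rod's position over the bore by about 1.5 mm. No check failed.

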